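# Lock the second clamp on the scanner turntable

### The arm

A 6-joint arm with a two-finger parallel gripper is mounted at the origin on the work surface. World frame = base frame: x ahead of the robot, y to its left, z up, the work surface at z = 0. Lengths are in m, angles in rad, forces in N, time in s.
With the tool pointing down it reaches from about 0.325 to 0.9 m from the base axis. Payload 3.5 kg.
Tool frame: the origin (TCP) lies at the very end of the fingers, on their centre line; the grasp point (between the pads) lies 19 mm behind it (r.grip_point_offset is the distance from the TCP to the grasp point, in m); z points along the fingers, y is the line along which they close (so a half turn about z gives the same grasp; the last joint's range is limited). The gripper opens to 85 mm and grips with 20 to 120 N. Pads are 22 mm wide; open, the fingers measure 114 mm over their backs; the gripper's body (76 mm by 85 mm) begins 54 mm behind the grasp point. The pads swing forward as they close: fully open they stand 13 mm farther back than shut.
Start: joints at [1.222, 0.276, -0.026, 1.268, 0, 1.467], TCP at [0.152, 0.606, 0.231] pointing down, gripper open.
Joint ranges: [-3.12, 3.12], [-0.85, 1.88], [-1.08, 1.24], [-1.95, 2.15], [-1.57, 1.53], [-3.14, 3.14]. Speed limits (rad/s): [2.57, 2.57, 3.14, 3.14, 3.14, 3.14].

### API

Orientations are given as a unit quaternion [x, y, z, w].
In Python, from rig import r gives the robot as it stands.
- The arm moves only by the tool apply_moves, never from a script. Its argument "moves" is a list of rows, each a list of 3 entries, a list of its own where there are three numbers: the shift along the tool's x, y, z each as a share of 120 mm, from -1 to 1, then the turn, a rotation vector about the tool's x, y, z each as a share of 120 degrees, from -1 to 1, then the closure, from -1 (fully open) to 1 (shut). In form: [[[dx, dy, dz], [ax, ay, az], jaw], ...]. A call has 1 to 5 rows; each row is the pose to reach, as a shift and turn from the pose commanded when the call began, along the tool's axes at that moment; what a row does not reach only later rows make up. A row lasts 1/8 s, in which the tool goes at most 62.5 mm and 10.7 degrees, less where a joint would pass 70% of its speed; a pose out of reach is approached as far as the arm can. A call with a number of a shift or a turn outside -1 to 1 is refused whole. A call with a gripper value outside its range is refused whole. The fingers move at their own pace and stop on an object; "force" is the grip in N (left out, the last holds). Time passes only in rows, so rows that repeat a pose let the fingers close. It gives the time, the measured TCP pose, the force, the opening and the grip force at its end, in the units of the state.
- r.read_state(): the state, without advancing time (a new reading comes with each control period).
- r.grab_frame(name): name is "scene" or "top"; returns a dict with "color" (420x560x3 uint8, blue, green, red), "range_z" (420x560 float32, m along the optical axis (not along the pixel's ray), 0 where there is no reading), "vfov" (degrees; the focal length in pixels is half the picture's height over the tangent of half this angle, whatever the lens; pixels are square), "cx", "cy" (the principal point, pixels), "xyz" and "orientation" of the camera in the world. Camera axes: x right, y down, z forward; pixel columns grow to the right and rows downward; lengths in m; the calibration is good to about 2 mm. A picture is of the moment at which its call begins.
- r.sign_off(): hands the job in; it is judged then, once.
The state is a dict: "time": time; "joint_pos": joint angles; "dq": joint speeds; "joint_torque": joint torques, N m; "tool_pos": TCP position; "tcp_rot": TCP orientation; "force": force on the tool from outside, world axes, zero at the start; "moment": the same for the moment, N m; "width": finger opening in m; "gripper_force": force on a finger pad.
Only numpy, scipy, OpenCV 4.12 (cv2) and the standard library are available. Lean on these libraries where they do the work, as an engineer would, in place of code of your own. Each camera call takes 0.05 s, during which the arm holds its last target. There are 200 camera calls.

### The job

The sample on the scanner's turntable is held by only one of its two swing clamps. Take the bar grip of the open clamp, whose steel finger does not yet reach over the sample, and turn it clockwise (seen from above), a little under 60 degrees, until it clicks past its detent and its finger points at the middle of the turntable. Leave the other clamp locked, do not shift the sample, and let go.

Things in the scene. Friction and masses are not known exactly. Their poses are not given: they have to be found in the camera images.
- open_knob_grip (a point): Open clamp's knob: grey bar 44 x 14 mm, 36 high, on a steel hub (44 across) on a fixed post. Point: on the vertical turning axis, inside the bar, 13 mm below its top, 23 above the hub (fingertips stay above it), 55 above the turntable. x: level, along the bar towards the flat steel finger (reach 62 mm from the axis, top 24 below this point) that turns with it; z up. Grip across the bar, along y.
- open_knob (a joint): Angle of the open clamp's knob, rad, growing clockwise seen from above. Rests at a stop at 0 (open). Its over-centre spring detent resists with up to about 0.12 N m and turns it back if let go before 0.5; past about 0.55 it snaps on to its locked rest against a hard stop at 1.0 (57 degrees), finger pointing to the turntable's centre.
- shut_knob (a joint): Angle of the other, like clamp's knob, rad: 0 is locked with its finger over the sample, as it starts; negative as it is turned back open (anticlockwise from above). It stands straight across the turntable's centre from the open clamp, 170 mm away.
- sample_mid (a point): Centre of the loose hexagonal copper-coloured sample, half-way up its plate (66 mm across flats, 18 thick, bosses to 6 mm on top), 9 mm above the turntable; z up. It lies within 5 mm of the centre of the turntable, a fixed black disc 320 mm across, its top 45 mm above the bench. The clamps' axes are 85 mm from that centre; their fingers pass 5 mm above the plate.

How it is judged:
By the outcome, as a careful person would: the job done as asked, in the order asked, and still so for the second after the job is handed in, with the robot touching nothing.
It also fails if it takes over 29 s, if anything falls off the work surface, if the arm or the gripper's body presses on something with over 40 N, if the wrist force passes 120 N, or if a joint passes its speed limit or range.

## Working session

There is one attempt and no reset: what is moved stays moved. The work goes in short steps, Python scripts to look and compute and a tool call to move; the robot and the scene stay as the last step left them, time stands still between calls to the robot, and variables do not carry over. Pictures are saved under pics/ and viewed, at most 10 in all, crops included, and the job is handed in when it is done.

Besides the shell and the picture viewer there is one more tool, called after "Request:" as a command line: name --argument value ..., lists and objects as JSON in quotes. apply_moves: Moves the arm, as the interface text tells. Shift numbers are shares of 120 mm and turn numbers shares of 120 degrees, none past 1 either way. Its arguments: {"type":"object","properties":{"moves":{"type":"array"},"force":{"type":"number"}},"required":["moves"]}

```bash
mkdir -p pics
cat > h.py <<'E'
import numpy as np,cv2
from scipy.spatial.transform import Rotation as R
from rig import r
def grab(n):
    f=r.grab_frame(n); h,w=f['range_z'].shape
    fl=h/2/np.tan(np.radians(f['vfov'])/2)
    v,u=np.mgrid[:h,:w]; z=f['range_z']
    d=np.stack([(u-f['cx'])/fl,(v-f['cy'])/fl,np.ones_like(z)],-1)
    M=R.from_quat(f['orientation']).as_matrix()
    f['dir']=d@M.T; f['P']=f['dir']*z[...,None]+np.array(f['xyz']); f['P'][z==0]=np.nan
    return f
E
python3 - <<'E'
from h import *
for n in ['scene','top']:
    f=grab(n); cv2.imwrite(f'pics/{n}0.png',f['color']); print(n,f['xyz'],f['orientation'],f['vfov'],f['cx'],f['cy'])
    np.savez(f'{n}0.npz',P=f['P'],c=f['color'],d=f['dir'],o=f['xyz'])
print(r.read_state())
E
```

```text
scene [ 1.03000384 -0.22218924  0.52619963] [ 0.78050027  0.45927319 -0.2137347  -0.36633991] 45.469663458542556 279.2597908065764 210.45795969064582
top [0.4439782  0.01803898 0.74805112] [ 0.74003149 -0.66146017  0.08328433 -0.08881196] 49.053224115089606 274.6621700962918 209.04889891949432
{'time': 0.1, 'joint_pos': array([ 1.22158352e+00,  2.77090473e-01, -2.77463518e-02,  1.26797023e+00,
       -6.59162985e-06,  1.46743062e+00]), 'dq': array([ 0.00227092, -0.0018648 ,  0.00483883,  0.00045282,  0.00188404,
        0.00086275]), 'joint_torque': array([ 7.82781844e-04, -4.46707249e+01,  2.96129054e+01,  8.42165784e-03,
       -9.72523139e-05, -6.12598484e-06]), 'tool_pos': array([0.15186304, 0.60555322, 0.23024944]), 'tcp_rot': array([ 1.22614156e-01,  9.92453907e-01, -9.80470549e-04, -2.22354213e-04]), 'force': array([0.10214751, 0.87779106, 0.09056493]), 'moment': array([-0.00842296,  0.0017987 , -0.02438497]), 'gripper_force': 0.0, 'width': 0.0856648762614373}
```

View pics/top0.png

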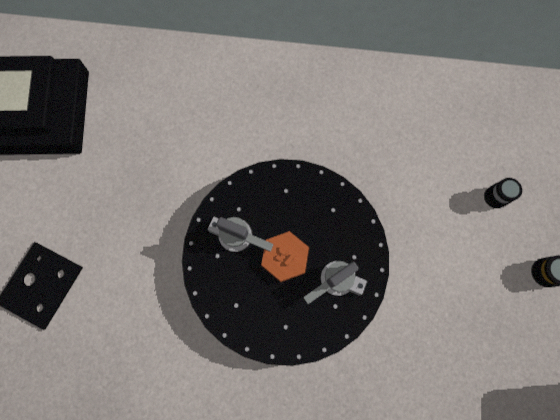

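View pics/scene0.png

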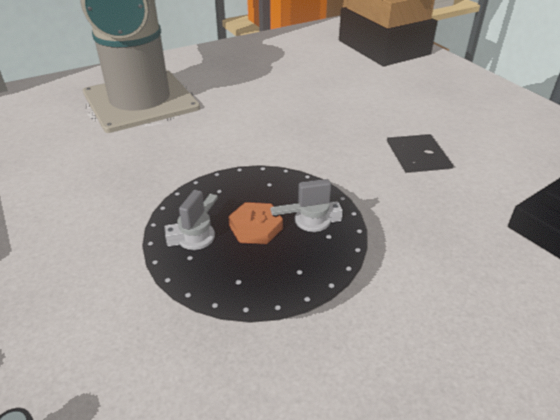

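The top view shows the shut clamp at about (233,233) with its finger over the sample at (285,257). The open clamp is at about (340,277), its bar top near (345,271) and its finger pointing down-left to (308,300). The scene view agrees: the open clamp is on the left at (195,225).

```bash
cat > m.py <<'E'
from h import *
def meas(n,f=None):
    f=f or grab(n); P=f['P']; o=np.array(f['xyz']); d=f['dir']
    hsv=cv2.cvtColor(f['color'],cv2.COLOR_BGR2HSV)
    def cast(m,z): 
        D=d[m]; return o+D*((z-o[2])/D[:,2])[:,None]
    s=(hsv[...,1]>140)&(hsv[...,2]>60)&(abs(P[...,2]-.063)<.012)
    s&=(np.hypot(P[...,0]-.45,P[...,1])<.25) if False else True
    q=cast(s,.063); c=np.median(q,0); (cx,cy),_=cv2.minEnclosingCircle(q[:,:2].astype(np.float32)*1000)
    print(n,'sample',len(q),q.mean(0).round(4),cx,cy)
    near=np.hypot(P[...,0]-c[0],P[...,1]-c[1])<.15
    for lab,lo,hi,zz in [('bar',.107,.12,.113),('finger/hub',.070,.0755+.006,.076)]:
        m=(near&(P[...,2]>lo)&(P[...,2]<hi)).astype(np.uint8)
        k,L,st,ce=cv2.connectedComponentsWithStats(m,connectivity=8)
        for i in range(1,k):
            if st[i,4]<15: continue
            q=cast(L==i,zz)[:,:2].astype(np.float32)*1000
            (x,y),(w,h),a=cv2.minAreaRect(q)
            print(lab,st[i,4],'px',ce[i].round(0),'rect',round(x,1),round(y,1),round(w,1),round(h,1),round(a,1),'zmed',np.median(P[L==i][:,2]).round(4))
    return f
E
python3 - <<'E'
from m import *
for n in ['top','scene']:
    f=meas(n)
    P=f['P']; 
    m=(P[...,2]>.035)&(P[...,2]<.055)&(f['color'].max(-1)<40); k,L,st,ce=cv2.connectedComponentsWithStats(m.astype(np.uint8))
    i=1+st[1:,4].argmax(); q=P[L==i]; (x,y),rr=cv2.minEnclosingCircle(q[:,:2].astype(np.float32)); print('disc',x,y,rr,np.median(q[:,2]))
    a=np.vstack([np.where(f['range_z']>0)]).T.shape
    b=(0,0)
    if n=='top':
        z=P[...,2][225:310,290:375]*1e3; z=np.nan_to_num(z)
        zi=np.clip((z-40)*3,0,255).astype(np.uint8)
        both=np.hstack([cv2.resize(f['color'][225:310,290:375],(400,400),interpolation=0),cv2.cvtColor(cv2.resize(zi,(400,400),interpolation=0),8)])
        cv2.imwrite('pics/crop.png',both)
E
```

```text
top sample 1620 [0.5425 0.0088 0.063 ] 543.6719970703125 10.178970336914062
bar 302 px [231. 227.] rect 569.0 90.1 43.5 14.3 73.9 zmed 0.1118
bar 321 px [343. 274.] rect 520.8 -71.9 13.8 43.9 40.7 zmed 0.1121
finger/hub 99 px [238. 222.] rect 585.1 84.3 34.5 9.8 68.4 zmed 0.076
finger/hub 462 px [244. 241.] rect 557.8 71.0 81.3 21.6 88.7 zmed 0.0754
finger/hub 661 px [331. 283.] rect 505.4 -58.8 42.4 82.7 49.9 zmed 0.0756
disc 0.545590877532959 0.00864055659621954 0.15906089544296265 0.04424280043189821
scene sample 781 [0.5584 0.0041 0.063 ] 549.6046142578125 8.916960716247559
bar 311 px [315. 185.] rect 573.6 89.1 45.4 23.1 74.1 zmed 0.1137
bar 305 px [191. 202.] rect 525.5 -72.5 17.9 50.4 40.8 zmed 0.1139
finger/hub 532 px [200. 219.] rect 508.2 -62.0 45.7 89.5 56.8 zmed 0.0777
finger/hub 560 px [303. 209.] rect 573.9 68.6 84.3 31.4 66.0 zmed 0.0776
finger/hub 36 px [249. 215.] rect 545.9 0.8 6.1 19.7 56.3 zmed 0.0711
disc 0.7315229773521423 0.4022742509841919 0.030941149219870567 0.047724053268696914
```

View pics/crop.png

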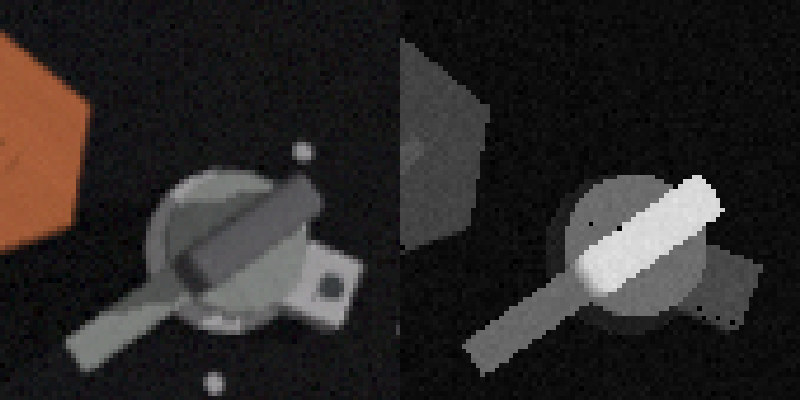

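Bar of the open clamp: centre ≈ (0.521, −0.072), finger direction ≈ 130.7°, which must end at ≈ 73.4°. The tool's y axis is at 75.9° and must be at 40.7°.

Request:
apply_moves --moves '[[[-0.872,-0.946,0],[0,0,0],-1],[[-0.872,-0.946,0],[0,0,0],-1],[[-0.872,-0.946,0],[0,0,0],-1],[[-0.872,-0.946,0],[0,0,0],-1]]' --force 50

```text
time: 0.7
tool_pos: [0.2265, 0.4689, 0.2312]
tcp_rot: [0.124, 0.992, -0.0, -0.0]
force: [-0.7, 0.0, 0.5]
width: 0.0854
gripper_force: 0.0
```

Request:
apply_moves --moves '[[[-0.872,-0.946,0],[0,0,0],-1],[[-0.872,-0.946,0],[0,0,0],-1],[[-0.872,-0.946,0],[0,0,0],-1],[[-0.872,-0.946,0],[0,0,0],-1]]'

```text
time: 1.2
tool_pos: [0.3005, 0.3348, 0.2314]
tcp_rot: [0.124, 0.992, 0.0, 0.0]
force: [-0.1, 0.1, -0.3]
width: 0.0854
gripper_force: 0.0
```

Request:
apply_moves --moves '[[[-0.872,-0.946,0],[0,0,0],-1],[[-0.872,-0.946,0],[0,0,0],-1],[[-0.872,-0.946,0],[0,0,0],-1],[[-0.872,-0.946,0],[0,0,0],-1]]'

```text
time: 1.7
tool_pos: [0.3747, 0.1998, 0.2315]
tcp_rot: [0.124, 0.992, 0.0, 0.0]
force: [-0.7, -0.4, 0.2]
width: 0.0854
gripper_force: 0.0
```

Request:
apply_moves --moves '[[[-0.872,-0.946,0],[0,0,0],-1],[[-0.872,-0.946,0],[0,0,0],-1],[[-0.872,-0.946,0],[0,0,0],-1],[[-0.872,-0.946,0],[0,0,0],-1]]'

```text
time: 2.2
tool_pos: [0.4488, 0.0645, 0.2313]
tcp_rot: [0.123, 0.992, 0.0, 0.0]
force: [-0.1, -0.3, -0.0]
width: 0.0855
gripper_force: 0.0
```

Request:
apply_moves --moves '[[[-0.872,-0.946,0],[0,0,0.293],-1],[[-0.872,-0.946,0],[0,0,0.293],-1],[[-0.872,-0.946,0],[0,0,0.293],-1],[[-0.872,-0.946,0],[0,0,0.293],-1],[[-0.872,-0.946,0],[0,0,0.293],-1]]'

```text
time: 2.82
tool_pos: [0.5216, -0.0695, 0.231]
tcp_rot: [0.415, 0.91, 0.0, -0.001]
force: [-0.4, 1.4, -0.2]
width: 0.0856
gripper_force: 0.0
```

Request:
apply_moves --moves '[[[-0.012,-0.018,0.3],[0,0,0],-1],[[-0.012,-0.018,0.6],[0,0,0],-1],[[-0.012,-0.018,0.75],[0,0,0],-1],[[-0.012,-0.018,0.75],[0,0,0],-1]]'

```text
time: 3.32
tool_pos: [0.519, -0.0718, 0.1397]
tcp_rot: [0.415, 0.91, -0.0, -0.002]
force: [-0.4, 0.5, 0.3]
width: 0.0854
gripper_force: 0.0
```

Run:
```python
from h import *
a=[cv2.resize(grab(n)['color'][y:y+140,x:x+140],(400,400),interpolation=cv2.INTER_CUBIC) for n,x,y in [('scene',120,130),('top',275,205)]]
cv2.imwrite('pics/pre.png',np.hstack(a)); print(r.read_state()['tool_pos'])
```

```text
[ 0.52112895 -0.07299673  0.14196094]
```

View pics/pre.png

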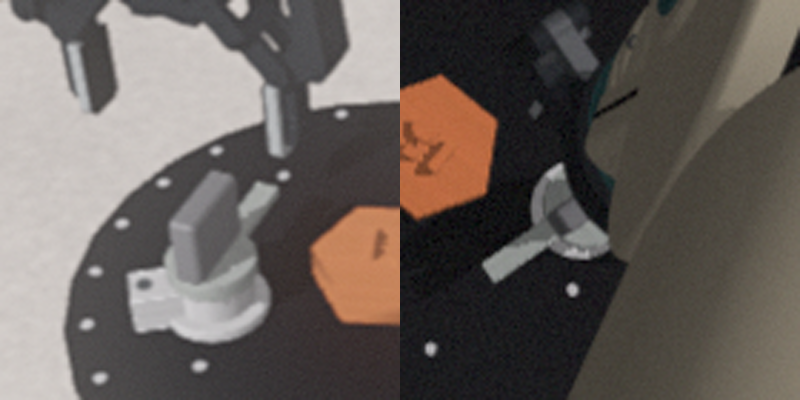

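The scene crop shows the fingers straddling the bar, at about (85,80) and (280,120), with the bar between and below at (205,225). The path down is clear.

Request:
apply_moves --moves '[[[0,0,0.2],[0,0,0],-1],[[0,0,0.4],[0,0,0],-1],[[0,0,0.475],[0,0,0],-1],[[0,0,0.475],[0,0,0],-1],[[0,0,0.475],[0,0,0],-1]]'

```text
time: 4.05
tool_pos: [0.5219, -0.0744, 0.0856]
tcp_rot: [0.417, 0.909, 0.0, 0.001]
force: [0.5, -0.3, 0.2]
width: 0.0856
gripper_force: 0.0
```

Request:
apply_moves --moves '[[[0,0,0],[0,0,0],0.3],[[0,0,0],[0,0,0],0.3],[[0,0,0],[0,0,0],0.3],[[0,0,0],[0,0,0],0.45],[[0,0,0],[0,0,0],0.5]]' --force 40

```text
time: 4.68
tool_pos: [0.5207, -0.0741, 0.0843]
tcp_rot: [0.417, 0.909, -0.0, -0.0]
force: [-0.6, -0.5, 0.9]
width: 0.0213
gripper_force: 0.0
```

Request:
apply_moves --moves '[[[0.01,0.01,0],[0,0,0],0.5],[[0.01,0.01,0],[0,0,0],1],[[0.01,0.01,0],[0,0,0],1],[[0.01,0.01,0],[0,0,0],1],[[0.01,0.01,0],[0,0,0],1]]' --force 40

```text
time: 5.3
tool_pos: [0.5209, -0.0722, 0.0844]
tcp_rot: [0.417, 0.909, 0.0, -0.0]
force: [-0.4, 1.7, 2.0]
width: 0.0132
gripper_force: 40.2
```

Run:
```python
from h import *
s=r.read_state(); print(s);
```

```text
{'time': 5.3, 'joint_pos': array([-2.61011498e-01,  2.27460341e-01, -4.24761415e-01,  9.18622155e-01,
        5.34971463e-04,  5.98327899e-01]), 'dq': array([ 0.001719  , -0.00121687, -0.00218505,  0.00193512,  0.00114453,
       -0.00085029]), 'joint_torque': array([ -0.75763911, -36.67821407,  24.84060109,  -0.26518707,
        -0.4276136 ,  -0.06661817]), 'tool_pos': array([ 0.52089375, -0.07221079,  0.08437553]), 'tcp_rot': array([ 4.16570538e-01,  9.09103358e-01,  2.59696633e-04, -6.83544447e-05]), 'force': array([-0.36401836,  1.70814955,  2.01369692]), 'moment': array([ 0.31836707,  0.00955865, -0.03349195]), 'gripper_force': 40.191850662231445, 'width': 0.013166865144573981}
```

Firm, well-centred grip (13 mm bar, almost no side force). Turning.

Request:
apply_moves --moves '[[[0,0,0],[0,0,0.04],1],[[0,0,0],[0,0,0.08],1],[[0,0,0],[0,0,0.12],1],[[0,0,0],[0,0,0.16],1],[[0,0,0],[0,0,0.2],1]]'

```text
time: 5.92
tool_pos: [0.5209, -0.0722, 0.0844]
tcp_rot: [0.597, 0.802, 0.0, -0.0]
force: [-0.5, 2.0, 1.2]
width: 0.0136
gripper_force: 40.2
```

Run:
```python
from h import *
s=r.read_state(); print(s['force'],s['moment'],s['tool_pos'],s['tcp_rot'],s['width'])
```

```text
[-0.52289206  2.03907265  1.19280237] [0.29840652 0.08905694 0.01504591] [ 0.52086374 -0.07218121  0.08435375] [ 5.97435276e-01  8.01917075e-01  2.51942951e-04 -1.81369929e-04] 0.013597223262497262
```

Request:
apply_moves --moves '[[[0,0,0],[0,0,0.06],1],[[0,0,0],[0,0,0.12],1],[[0,0,0],[0,0,0.17],1],[[0,0,0],[0,0,0.22],1],[[0,0,0],[0,0,0.26],1]]'

```text
time: 6.55
tool_pos: [0.5208, -0.0722, 0.0843]
tcp_rot: [0.791, 0.612, 0.0, -0.0]
force: [0.1, 1.5, 1.7]
width: 0.0133
gripper_force: 40.3
```

Run:
```python
from h import *
s=r.read_state(); print(s['force'],s['moment'],s['tool_pos'],s['tcp_rot'],s['width'])
f=grab('scene'); cv2.imwrite('pics/turned.png',cv2.resize(f['color'][130:290,120:370],(750,480)))
```

```text
[0.11536162 1.53098281 1.6688229 ] [ 0.35244387  0.08351898 -0.09527097] [ 0.52084959 -0.07216472  0.08434144] [ 7.91240825e-01  6.11504569e-01  2.05003463e-04 -2.75581564e-04] 0.013293896972268356
```

View pics/turned.png

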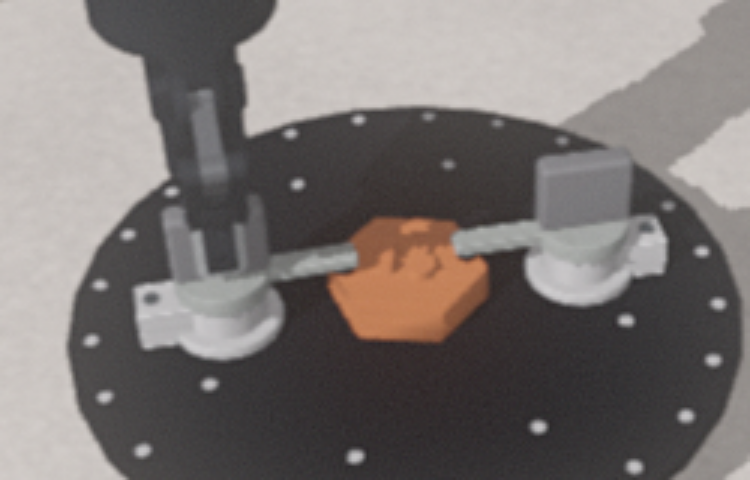

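The open clamp's finger now reaches over the sample at (340,258), in line with the other finger at (470,240). The moment has changed sign, so it is past the detent. A last nudge, then I open slowly.

Request:
apply_moves --moves '[[[0,0,0],[0,0,0.014],1],[[0,0,0],[0,0,0.014],1],[[0,0,0],[0,0,0.014],0.3],[[0,0,0],[0,0,0.014],-1],[[0,0,0],[0,0,0.014],-1]]'

```text
time: 7.22
tool_pos: [0.5209, -0.0727, 0.0842]
tcp_rot: [0.799, 0.601, -0.0, 0.0]
force: [-0.3, -0.7, 0.5]
width: 0.0651
gripper_force: 0.0
```

Request:
apply_moves --moves '[[[0,0,0],[0,0,0],-1],[[0,0,0],[0,0,0],-1],[[0,0,-0.2],[0,0,0],-1],[[0,0,-0.5],[0,0,0],-1],[[0,0,-0.95],[0,0,0],-1]]'

```text
time: 7.85
tool_pos: [0.5193, -0.0721, 0.1977]
tcp_rot: [0.799, 0.601, -0.001, -0.002]
force: [-0.1, 0.2, -0.3]
width: 0.0856
gripper_force: 0.0
```

Request:
apply_moves --moves '[[[0.8,0,-0.3],[0,0,0],-1],[[-0.8,0,-0.5],[0,0,0],-1],[[-0.8,0,-0.8],[0,0,0],-1],[[-0.8,0,-0.8],[0,0,0],-1],[[-0.8,0,-0.8],[0,0,0],-1]]'

```text
time: 8.48
tool_pos: [0.4952, -0.1673, 0.297]
tcp_rot: [0.8, 0.6, 0.001, 0.002]
force: [0.0, 0.4, -0.3]
width: 0.0852
gripper_force: 0.0
```

Run:
```python
from m import *
for n in ['top','scene']:
    f=meas(n); cv2.imwrite(f'pics/{n}_end.png',f['color'])
s=r.read_state(); print(s['time'],s['force'],s['tool_pos'],s['width'],s['dq'])
```

```text
top sample 1554 [0.5426 0.0099 0.063 ] 543.6719970703125 10.178970336914062
bar 302 px [231. 227.] rect 568.9 89.9 43.9 14.3 73.5 zmed 0.1118
bar 326 px [343. 274.] rect 520.7 -71.9 43.9 14.3 73.5 zmed 0.1119
finger/hub 99 px [238. 222.] rect 585.1 84.3 34.5 9.8 68.4 zmed 0.0762
finger/hub 462 px [244. 241.] rect 557.8 71.0 81.3 21.6 88.7 zmed 0.0753
finger/hub 471 px [325. 275.] rect 522.0 -49.8 81.1 21.2 57.7 zmed 0.0754
finger/hub 105 px [344. 266.] rect 537.8 -77.1 31.6 8.9 73.5 zmed 0.0763
scene sample 447 [0.5631 0.0035 0.063 ] 551.1279907226562 9.97879695892334
bar 311 px [315. 185.] rect 573.8 89.2 45.1 23.3 73.6 zmed 0.1139
bar 331 px [191. 201.] rect 525.8 -72.8 43.6 23.3 73.6 zmed 0.1137
finger/hub 551 px [302. 209.] rect 573.3 68.0 82.9 30.1 63.9 zmed 0.0777
finger/hub 35 px [249. 214.] rect 545.8 0.7 5.8 19.4 56.0 zmed 0.0706
finger/hub 616 px [206. 223.] rect 537.0 -53.8 84.0 31.2 81.2 zmed 0.0775
8.575 [-0.30380655 -0.96800489 -0.41359964] [ 0.49406283 -0.1646583   0.29413748] 0.0849849126419817 [ 0.02258887  0.00872504 -0.02787919 -0.0007031   0.00133897  0.0010733 ]
```

View pics/scene_end.png

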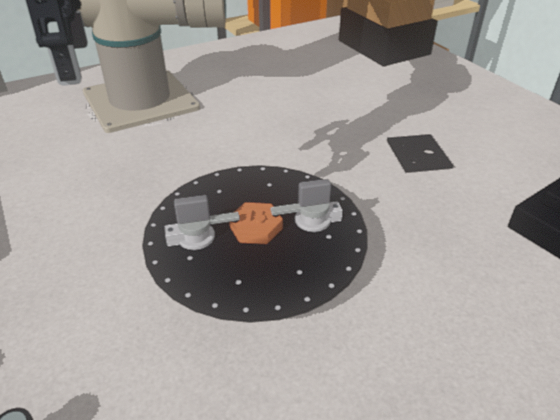

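Both bars now stand at 73.5° and both fingers point at the centre, at (230,217) and (285,210). The sample's outline has not moved, and the arm is clear.

```bash
python3 -c "
from rig import r
print(r.sign_off())"
```

```text
the job is handed in; nothing more can be done
None
```

The open clamp is turned clockwise about 57° past its detent and its finger points at the turntable's centre; the other clamp is still locked, the sample has not moved, the gripper has let go and is clear, and the job was handed in at about 8.6 s.

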